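# Gauge two kiln props and sort them

## Task

Try each of the two clay kiln props standing on the nearer of the two plywood boards, on the left, in the steel slot gauge by lowering it upright into the slot from above: a good one slides well down between the jaws, a swollen one is stopped at the mouth. Stand each one upright in its place before you try the next: good props in the rectangular wooden tray, swollen ones in the round clay saucer. Leave the next batch on the far board and the other things on the table where they are.

Things in the scene. Friction and masses are not known exactly. Their poses are not given: they have to be found in the camera images.
- prop_1: fired-clay kiln prop: plain round pillar 110 mm tall, 0.2 to 0.45 kg, upright, on test_board (to be tested) or next_board (not your job). Its diameter is 41 mm (good) or 46 mm (swollen); name and place do not tell which: try it in the gauge. Both, one or none on the test board may be good. Origin: centre of its underside; z up the pillar
- prop_2: fired-clay kiln prop: plain round pillar 110 mm tall, 0.2 to 0.45 kg, upright, on test_board (to be tested) or next_board (not your job). Its diameter is 41 mm (good) or 46 mm (swollen); name and place do not tell which: try it in the gauge. Both, one or none on the test board may be good. Origin: centre of its underside; z up the pillar
- prop_3: fired-clay kiln prop: plain round pillar 110 mm tall, 0.2 to 0.45 kg, upright, on test_board (to be tested) or next_board (not your job). Its diameter is 41 mm (good) or 46 mm (swollen); name and place do not tell which: try it in the gauge. Both, one or none on the test board may be good. Origin: centre of its underside; z up the pillar
- prop_4: fired-clay kiln prop: plain round pillar 110 mm tall, 0.2 to 0.45 kg, upright, on test_board (to be tested) or next_board (not your job). Its diameter is 41 mm (good) or 46 mm (swollen); name and place do not tell which: try it in the gauge. Both, one or none on the test board may be good. Origin: centre of its underside; z up the pillar
- test_board: plywood board 120 (x) x 250 (y) x 18 mm thick, fixed, on the robot's left; the two props to be tested stand on it, 100 to 180 mm apart along its y. Origin: centre of its underside, so the props' undersides are at z = 18 mm
- next_board: plywood board 100 (x) x 250 (y) x 18 mm thick, fixed, also on the left but some 170 mm farther from the robot, holding two props of the next batch. Origin: centre of its underside
- gauge: fixed steel slot gauge: base plate 110 (x) x 140 (y) x 10 mm and two parallel jaws, 70 mm long in x, their tops 60 mm above the table. The slot between them runs along x, open at top and ends, 43.5 mm wide in y, 50 mm deep; its upper 4 mm flare at 45 degrees to 51.5 mm. A 41 mm prop slides down to the base plate; a 46 mm one stops within 5 mm of the jaws' top. Origin: centre of underside
- gauge_mouth (a point): point in the middle of the gauge's slot (in x and y), level with the top of the jaws (60 mm above the table); axes as the gauge's: x along the slot, y across it
- pass_tray: rectangular open wooden tray for props that pass, fixed, outside 122 (x) x 222 (y) x 34 mm high, walls 6 mm. Origin: centre of its underside
- pass_tray_in (a point): centre of the wooden tray's inner floor (about 6 mm above the table); axes as the tray's, y along its length; inside 110 x 210 mm
- fail_saucer: round shallow clay saucer for props that fail, fixed, 188 mm outer and about 174 mm inner diameter at its floor, rim 34 mm high. Origin: centre of its underside
- saucer_in (a point): centre of the saucer's inner floor, 6 mm above the table
- dark_bowl: bystander: dark stoneware bowl, 124 mm across, 85 mm high. Origin: centre of its underside
- clay_mug: bystander: buff mug, 76 mm across, 85 mm high. Origin: centre of its underside
- slip_jar: bystander: white jar with a grey cap, 72 mm across, 100 mm high. Origin: centre of its underside
- paddle: bystander: flat wooden paddle, 230 x 70 x 14 mm, lying. Origin: on its underside, 10 mm on the blade side of the neck between handle and blade; x towards the blade
- rib: bystander: flat wooden rib, 100 x 45 x 6 mm, lying. Origin: centre of its underside
- tool_cup: bystander: white cup, 84 mm across, 100 mm high. Origin: centre of its underside
There are look-alikes about, which are no part of the job. What is shaped like the prop_4 but green or orange is not meant. There is more than one size of the fail_saucer; the one meant has the size given above.

How it is judged (in metres and radians):
On the way, in this order (a step that is already met when the one before it is completed fails the run):
1. one prop is tried upright in the gauge's slot: a good one goes at least 22 mm below the jaws' top, a swollen one rests or presses on the mouth with over 1 N (((x of prop_1 in the frame of gauge_mouth between -0.04 and 0.04 m and y of prop_1 in the frame of gauge_mouth between -0.012 and 0.012 m and angle between prop_1's own z axis and vertical below 0.2 rad and z of prop_1 in the frame of gauge_mouth below -0.022 m) or (x of prop_2 in the frame of gauge_mouth between -0.04 and 0.04 m and y of prop_2 in the frame of gauge_mouth between -0.012 and 0.012 m and angle between prop_2's own z axis and vertical below 0.2 rad and z of prop_2 in the frame of gauge_mouth between -0.015 and 0.003 m and contact force between prop_2 and gauge above 1 N) or (x of prop_3 in the frame of gauge_mouth between -0.04 and 0.04 m and y of prop_3 in the frame of gauge_mouth between -0.012 and 0.012 m and angle between prop_3's own z axis and vertical below 0.2 rad and z of prop_3 in the frame of gauge_mouth below -0.022 m) or (x of prop_4 in the frame of gauge_mouth between -0.04 and 0.04 m and y of prop_4 in the frame of gauge_mouth between -0.012 and 0.012 m and angle between prop_4's own z axis and vertical below 0.2 rad and z of prop_4 in the frame of gauge_mouth between -0.015 and 0.003 m and contact force between prop_4 and gauge above 1 N))), for 0.05 s.
2. one prop stands in its right place (good: wooden tray, swollen: saucer) (((x of prop_1 in the frame of pass_tray_in between -0.05 and 0.05 m and y of prop_1 in the frame of pass_tray_in between -0.1 and 0.1 m and z of prop_1 in the frame of pass_tray_in between -0.006 and 0.006 m and angle between prop_1's own z axis and vertical below 0.12 rad and linear speed of prop_1 below 0.03 m/s) or (horizontal distance between prop_2 and saucer_in below 0.075 m and z of prop_2 in the frame of saucer_in between -0.006 and 0.006 m and angle between prop_2's own z axis and vertical below 0.12 rad and linear speed of prop_2 below 0.03 m/s) or (x of prop_3 in the frame of pass_tray_in between -0.05 and 0.05 m and y of prop_3 in the frame of pass_tray_in between -0.1 and 0.1 m and z of prop_3 in the frame of pass_tray_in between -0.006 and 0.006 m and angle between prop_3's own z axis and vertical below 0.12 rad and linear speed of prop_3 below 0.03 m/s) or (horizontal distance between prop_4 and saucer_in below 0.075 m and z of prop_4 in the frame of saucer_in between -0.006 and 0.006 m and angle between prop_4's own z axis and vertical below 0.12 rad and linear speed of prop_4 below 0.03 m/s))), for 0.1 s.
3. with one prop sorted, another is tried in the gauge in the same way ((((x of prop_1 in the frame of pass_tray_in between -0.05 and 0.05 m and y of prop_1 in the frame of pass_tray_in between -0.1 and 0.1 m and z of prop_1 in the frame of pass_tray_in between -0.006 and 0.006 m and angle between prop_1's own z axis and vertical below 0.12 rad and linear speed of prop_1 below 0.03 m/s) and (x of prop_2 in the frame of gauge_mouth between -0.04 and 0.04 m and y of prop_2 in the frame of gauge_mouth between -0.012 and 0.012 m and angle between prop_2's own z axis and vertical below 0.2 rad and z of prop_2 in the frame of gauge_mouth between -0.015 and 0.003 m and contact force between prop_2 and gauge above 1 N)) or ((x of prop_1 in the frame of pass_tray_in between -0.05 and 0.05 m and y of prop_1 in the frame of pass_tray_in between -0.1 and 0.1 m and z of prop_1 in the frame of pass_tray_in between -0.006 and 0.006 m and angle between prop_1's own z axis and vertical below 0.12 rad and linear speed of prop_1 below 0.03 m/s) and (x of prop_3 in the frame of gauge_mouth between -0.04 and 0.04 m and y of prop_3 in the frame of gauge_mouth between -0.012 and 0.012 m and angle between prop_3's own z axis and vertical below 0.2 rad and z of prop_3 in the frame of gauge_mouth below -0.022 m)) or ((x of prop_1 in the frame of pass_tray_in between -0.05 and 0.05 m and y of prop_1 in the frame of pass_tray_in between -0.1 and 0.1 m and z of prop_1 in the frame of pass_tray_in between -0.006 and 0.006 m and angle between prop_1's own z axis and vertical below 0.12 rad and linear speed of prop_1 below 0.03 m/s) and (x of prop_4 in the frame of gauge_mouth between -0.04 and 0.04 m and y of prop_4 in the frame of gauge_mouth between -0.012 and 0.012 m and angle between prop_4's own z axis and vertical below 0.2 rad and z of prop_4 in the frame of gauge_mouth between -0.015 and 0.003 m and contact force between prop_4 and gauge above 1 N)) or ((horizontal distance between prop_2 and saucer_in below 0.075 m and z of prop_2 in the frame of saucer_in between -0.006 and 0.006 m and angle between prop_2's own z axis and vertical below 0.12 rad and linear speed of prop_2 below 0.03 m/s) and (x of prop_1 in the frame of gauge_mouth between -0.04 and 0.04 m and y of prop_1 in the frame of gauge_mouth between -0.012 and 0.012 m and angle between prop_1's own z axis and vertical below 0.2 rad and z of prop_1 in the frame of gauge_mouth below -0.022 m)) or ((horizontal distance between prop_2 and saucer_in below 0.075 m and z of prop_2 in the frame of saucer_in between -0.006 and 0.006 m and angle between prop_2's own z axis and vertical below 0.12 rad and linear speed of prop_2 below 0.03 m/s) and (x of prop_3 in the frame of gauge_mouth between -0.04 and 0.04 m and y of prop_3 in the frame of gauge_mouth between -0.012 and 0.012 m and angle between prop_3's own z axis and vertical below 0.2 rad and z of prop_3 in the frame of gauge_mouth below -0.022 m)) or ((horizontal distance between prop_2 and saucer_in below 0.075 m and z of prop_2 in the frame of saucer_in between -0.006 and 0.006 m and angle between prop_2's own z axis and vertical below 0.12 rad and linear speed of prop_2 below 0.03 m/s) and (x of prop_4 in the frame of gauge_mouth between -0.04 and 0.04 m and y of prop_4 in the frame of gauge_mouth between -0.012 and 0.012 m and angle between prop_4's own z axis and vertical below 0.2 rad and z of prop_4 in the frame of gauge_mouth between -0.015 and 0.003 m and contact force between prop_4 and gauge above 1 N)) or ((x of prop_3 in the frame of pass_tray_in between -0.05 and 0.05 m and y of prop_3 in the frame of pass_tray_in between -0.1 and 0.1 m and z of prop_3 in the frame of pass_tray_in between -0.006 and 0.006 m and angle between prop_3's own z axis and vertical below 0.12 rad and linear speed of prop_3 below 0.03 m/s) and (x of prop_1 in the frame of gauge_mouth between -0.04 and 0.04 m and y of prop_1 in the frame of gauge_mouth between -0.012 and 0.012 m and angle between prop_1's own z axis and vertical below 0.2 rad and z of prop_1 in the frame of gauge_mouth below -0.022 m)) or ((x of prop_3 in the frame of pass_tray_in between -0.05 and 0.05 m and y of prop_3 in the frame of pass_tray_in between -0.1 and 0.1 m and z of prop_3 in the frame of pass_tray_in between -0.006 and 0.006 m and angle between prop_3's own z axis and vertical below 0.12 rad and linear speed of prop_3 below 0.03 m/s) and (x of prop_2 in the frame of gauge_mouth between -0.04 and 0.04 m and y of prop_2 in the frame of gauge_mouth between -0.012 and 0.012 m and angle between prop_2's own z axis and vertical below 0.2 rad and z of prop_2 in the frame of gauge_mouth between -0.015 and 0.003 m and contact force between prop_2 and gauge above 1 N)) or ((x of prop_3 in the frame of pass_tray_in between -0.05 and 0.05 m and y of prop_3 in the frame of pass_tray_in between -0.1 and 0.1 m and z of prop_3 in the frame of pass_tray_in between -0.006 and 0.006 m and angle between prop_3's own z axis and vertical below 0.12 rad and linear speed of prop_3 below 0.03 m/s) and (x of prop_4 in the frame of gauge_mouth between -0.04 and 0.04 m and y of prop_4 in the frame of gauge_mouth between -0.012 and 0.012 m and angle between prop_4's own z axis and vertical below 0.2 rad and z of prop_4 in the frame of gauge_mouth between -0.015 and 0.003 m and contact force between prop_4 and gauge above 1 N)) or ((horizontal distance between prop_4 and saucer_in below 0.075 m and z of prop_4 in the frame of saucer_in between -0.006 and 0.006 m and angle between prop_4's own z axis and vertical below 0.12 rad and linear speed of prop_4 below 0.03 m/s) and (x of prop_1 in the frame of gauge_mouth between -0.04 and 0.04 m and y of prop_1 in the frame of gauge_mouth between -0.012 and 0.012 m and angle between prop_1's own z axis and vertical below 0.2 rad and z of prop_1 in the frame of gauge_mouth below -0.022 m)) or ((horizontal distance between prop_4 and saucer_in below 0.075 m and z of prop_4 in the frame of saucer_in between -0.006 and 0.006 m and angle between prop_4's own z axis and vertical below 0.12 rad and linear speed of prop_4 below 0.03 m/s) and (x of prop_2 in the frame of gauge_mouth between -0.04 and 0.04 m and y of prop_2 in the frame of gauge_mouth between -0.012 and 0.012 m and angle between prop_2's own z axis and vertical below 0.2 rad and z of prop_2 in the frame of gauge_mouth between -0.015 and 0.003 m and contact force between prop_2 and gauge above 1 N)) or ((horizontal distance between prop_4 and saucer_in below 0.075 m and z of prop_4 in the frame of saucer_in between -0.006 and 0.006 m and angle between prop_4's own z axis and vertical below 0.12 rad and linear speed of prop_4 below 0.03 m/s) and (x of prop_3 in the frame of gauge_mouth between -0.04 and 0.04 m and y of prop_3 in the frame of gauge_mouth between -0.012 and 0.012 m and angle between prop_3's own z axis and vertical below 0.2 rad and z of prop_3 in the frame of gauge_mouth below -0.022 m)))), for 0.05 s.
At the end, for the whole second after the job is handed in: both props from the test board stand upright (within 0.12 rad) and at rest on the floor of their right place: a good (41 mm) prop inside the wooden tray, a swollen (46 mm) one inside the saucer; the two props of the next batch are still on the far board, moved less than 20 mm (((x of prop_1 in the frame of pass_tray_in between -0.05 and 0.05 m and y of prop_1 in the frame of pass_tray_in between -0.1 and 0.1 m and z of prop_1 in the frame of pass_tray_in between -0.006 and 0.006 m and angle between prop_1's own z axis and vertical below 0.12 rad and linear speed of prop_1 below 0.03 m/s) or (x of prop_1 in the frame of next_board between -0.05 and 0.05 m and y of prop_1 in the frame of next_board between -0.125 and 0.125 m and distance of prop_1 from where it was at the start of the episode below 0.02 m)) and ((horizontal distance between prop_2 and saucer_in below 0.075 m and z of prop_2 in the frame of saucer_in between -0.006 and 0.006 m and angle between prop_2's own z axis and vertical below 0.12 rad and linear speed of prop_2 below 0.03 m/s) or (x of prop_2 in the frame of next_board between -0.05 and 0.05 m and y of prop_2 in the frame of next_board between -0.125 and 0.125 m and distance of prop_2 from where it was at the start of the episode below 0.02 m)) and ((x of prop_3 in the frame of pass_tray_in between -0.05 and 0.05 m and y of prop_3 in the frame of pass_tray_in between -0.1 and 0.1 m and z of prop_3 in the frame of pass_tray_in between -0.006 and 0.006 m and angle between prop_3's own z axis and vertical below 0.12 rad and linear speed of prop_3 below 0.03 m/s) or (x of prop_3 in the frame of next_board between -0.05 and 0.05 m and y of prop_3 in the frame of next_board between -0.125 and 0.125 m and distance of prop_3 from where it was at the start of the episode below 0.02 m)) and ((horizontal distance between prop_4 and saucer_in below 0.075 m and z of prop_4 in the frame of saucer_in between -0.006 and 0.006 m and angle between prop_4's own z axis and vertical below 0.12 rad and linear speed of prop_4 below 0.03 m/s) or (x of prop_4 in the frame of next_board between -0.05 and 0.05 m and y of prop_4 in the frame of next_board between -0.125 and 0.125 m and distance of prop_4 from where it was at the start of the episode below 0.02 m))); the robot touches nothing.
It fails at once if a bystander (bowl, mug, jar, paddle, rib, cup) is moved by more than 30 mm (distance of any of dark_bowl, clay_mug, slip_jar, paddle, rib, tool_cup from where it was at the start of the episode above 0.03 m).
It also fails if it takes over 67 s, if anything falls off the work surface, if the arm or the gripper's body presses on something with over 40 N, if the wrist force passes 120 N, or if a joint passes its speed limit or range.

## Robot

A 6-joint arm with a two-finger parallel gripper is mounted at the origin on the work surface. World frame = base frame: x ahead of the robot, y to its left, z up, the work surface at z = 0. Lengths are in mm, angles in degrees, forces in N, time in s.
With the tool pointing down it reaches from about 300 to 850 mm from the base axis. Payload 4.2 kg.
Tool frame: the origin (TCP) lies midway between the tips of the shut fingers; the grasp point (between the pads) lies 19 mm behind it (env.tcp_to_grasp is the distance from the TCP to the grasp point, in mm); z points along the fingers, x is the direction in which the jaws open and shut, and the axes are right-handed (so a half turn about z gives the same grasp; the last joint's range is limited). The gripper opens to 91 mm and grips with 3 to 60 N. Pads are 32 mm wide; open, the fingers measure 118 mm over their backs; the gripper's body (76 mm by 178 mm) begins 60 mm behind the grasp point.
Start: joints at [-65.374, 18.312, 89.639, -0, 72.044, -1.146], TCP at [250.007, -517.822, 213.976] pointing down, gripper open.
Joint ranges: [-177.97, 177.97], [-48.28, 115.42], [12.27, 149.76], [-77.06, 257.06], [2.81, 150.46], [-146.56, 146.56]. Speed limits (degrees/s): [147.25, 147.25, 180, 180, 180, 180].

## Interface

Orientations are given as [roll, pitch, yaw] about the fixed x, y, z axes, in that order (R = Rz(yaw) Ry(pitch) Rx(roll)).
In Python, from workcell import env gives the robot as it stands.
- The arm moves only by the tool drive_tool, never from a script. Its argument "motion" is a list of rows, each a list of 2 entries, a list of its own where there are three numbers: the shift along the world's x, y, z in m, then the turn, a rotation vector about the world's x, y, z in rad. In form: [[[dx, dy, dz], [wx, wy, wz]], ...]. A call has exactly 10 rows; each row shifts and turns the commanded pose from where the row before left it; what a row does not reach is not made up. A row lasts 1/12 s, in which the tool goes at most 41.7 mm and 7.16 degrees, less where a joint would pass 70% of its speed; a pose out of reach is approached as far as the arm can. A call is refused whole if a number of a shift passes 0.0417 or a number of a turn 0.125, either way. A call with a gripper value outside its range is refused whole. "claw" is the opening, from 0 (shut) to 1 (fully open), set as the call begins (left out, the last holds). The fingers move at their own pace and stop on an object; "force" is the grip in N (left out, the last holds). Time passes only in rows, so rows that do not move let the fingers close, or fill a call up. It gives the time, the measured TCP pose, the force and the opening at its end, in the units of the state.
- env.state(): the state, without advancing time (a new reading comes with each control period).
- env.grab_frame(name): name is "side" or "top"; returns the picture (420x560x3 uint8, red, green, blue); there is no depth.
- env.camera_params(name): a dict with "fov_y" (degrees; the focal length in pixels is half the picture's height over the tangent of half this angle, whatever the lens; pixels are square), "cx", "cy" (the principal point, pixels), "k1" (the pictures are not rectified: a ray, as slopes to the right and down, at radius r is drawn at 1 + k1 r^2 times it, then the intrinsics apply), "pose" (4x4, takes a point from camera to world coordinates). Camera axes: x right, y down, z forward; pixel columns grow to the right and rows downward; lengths in mm; the calibration is good to about 2 mm. A picture is of the moment at which its call begins. camera_params takes no time and is no camera call.
- env.job_done(): hands the job in, once; it reports no verdict.
The state is a dict: "time_s": time; "qpos": joint angles; "qvel": joint speeds; "effort": joint torques, N m; "ee_pos": TCP position; "ee_rot": TCP orientation; "force": force on the tool from outside, world axes, zero at the start; "torque": the same for the moment, N m; "gripper_width": finger opening in mm.
Only numpy, scipy, OpenCV 4.12 (cv2) and the standard library are available. Lean on these libraries where they do the work, as an engineer would, in place of code of your own. Each camera call takes 0.05 s, during which the arm holds its last target.

## Working session

There is one attempt and no reset: what is moved stays moved. The work goes in short steps, Python scripts to look and compute and a tool call to move; the robot and the scene stay as the last step left them, time stands still between calls to the robot, and variables do not carry over. Pictures are saved under pics/ and viewed, and the job is handed in when it is done.

Besides the shell and the picture viewer there is one more tool, called as name(argument=value, ...), one argument or row to a line, values as JSON. drive_tool: Moves the arm, as the interface text tells. Its arguments: {"type":"object","properties":{"motion":{"type":"array","items":{"type":"array"}},"claw":{"type":"number"},"force":{"type":"number"}},"required":["motion"]}

```bash
mkdir -p pics; ls; python3 - <<'E'
from workcell import env
import cv2
for n in ("top","side"):
    f=env.grab_frame(n); cv2.imwrite(f"pics/{n}0.png",f[:,:,::-1]); p=env.camera_params(n); print(n,p)
print(env.state())
E
```

```text
pics
top {'fov_y': 49.05558831962955, 'cx': 279.2656730733463, 'cy': 217.02987425400048, 'k1': 0.04946668639575383, 'pose': array([[-2.37208098e-02, -9.91398384e-01,  1.28711178e-01,
         3.51188582e+02],
       [-9.99678461e-01,  2.23684260e-02, -1.19427171e-02,
        -4.73910805e+01],
       [ 8.96092396e-03, -1.28953084e-01, -9.91610208e-01,
         1.37841422e+03],
       [ 0.00000000e+00,  0.00000000e+00,  0.00000000e+00,
         1.00000000e+00]])}
side {'fov_y': 44.858209415198566, 'cx': 288.3420534743157, 'cy': 207.657254765966, 'k1': -0.1882664251159189, 'pose': array([[-9.96732516e-01, -4.66300834e-02,  6.59539785e-02,
         3.98349890e+02],
       [-8.00836216e-02,  6.76958769e-01, -7.31651173e-01,
         1.08456774e+03],
       [-1.05311689e-02, -7.34542348e-01, -6.78481123e-01,
         1.12074517e+03],
       [ 0.00000000e+00,  0.00000000e+00,  0.00000000e+00,
         1.00000000e+00]])}
{'time_s': 0.1, 'qpos': array([-6.53712146e+01,  1.83482201e+01,  8.96992924e+01, -2.58694260e-03,
        7.20436734e+01, -1.14644435e+00]), 'qvel': array([-0.01589722, -0.07813061, -0.0495717 ,  0.11167146, -0.07407809,
       -0.08151674]), 'effort': array([ 8.78256305e-04, -4.13333094e+01, -2.32509971e+01,  7.29198684e-02,
        4.21956251e-02, -4.55274585e-05]), 'ee_pos': array([ 249.82966884, -517.39110303,  213.20276372]), 'ee_rot': array([ 1.79999365e+02,  9.12169688e-02, -6.42239713e+01]), 'force': array([ 0.25621543,  0.08372091, -0.07997096]), 'torque': array([-0.03223773, -0.00382091, -0.0511231 ]), 'gripper_width': 91.1368022692715}
```

View pics/top0.png

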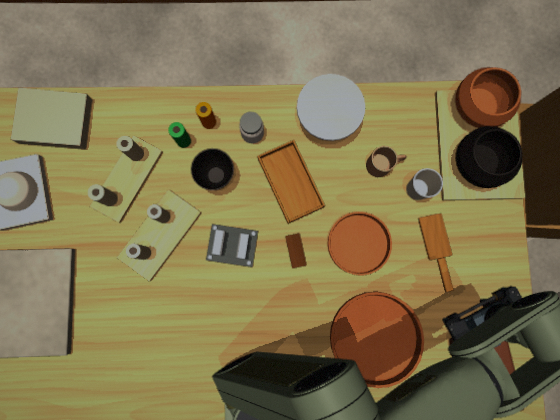

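View pics/side0.png

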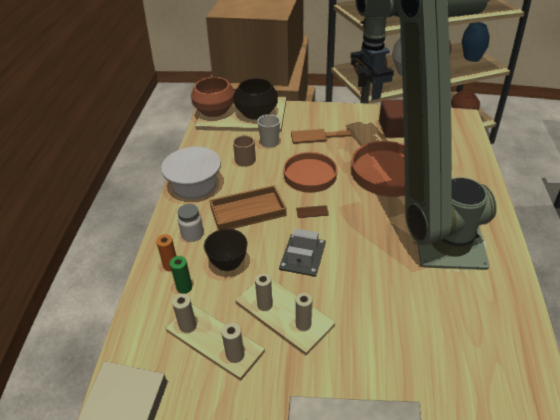

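The top view shows two clay props on the nearer board at about (158,212) and (139,250). The far board's props are at (128,148) and (100,195). The look-alikes are the green pillar (179,134) and the orange one (205,115). There are two saucers, at (359,243) and (377,338). I'll take enlarged crops and measure.

```bash
cat > h.py <<'E'
import numpy as np, cv2
from workcell import env
def cam(n):
    p=env.camera_params(n); f=210/np.tan(np.radians(p['fov_y']/2)); return p,f
def ray(n,u,v):
    p,f=cam(n); d=np.array([(u-p['cx'])/f,(v-p['cy'])/f]); s=d.copy()
    for _ in range(30): s=d/(1+p['k1']*(s@s))
    T=p['pose']; r=T[:3,:3]@np.array([s[0],s[1],1]); return T[:3,3],r
def at(n,u,v,z):
    o,r=ray(n,u,v); return (o+r*(z-o[2])/r[2])
def proj(n,P):
    p,f=cam(n); T=p['pose']; c=T[:3,:3].T@(np.asarray(P,float)-T[:3,3]); s=c[:2]/c[2]; s=s*(1+p['k1']*(s@s)); return s*f+[p['cx'],p['cy']]
def crop(n,x0,y0,w,h,k,out,img=None):
    f=env.grab_frame(n) if img is None else cv2.imread(img)[:,:,::-1]
    c=cv2.resize(f[y0:y0+h,x0:x0+w],None,fx=k,fy=k,interpolation=cv2.INTER_CUBIC); cv2.imwrite(out,c[:,:,::-1])
E
python3 - <<'E'
from h import *
crop("top",85,130,120,150,4,"pics/c1.png","pics/top0.png")
crop("top",195,200,80,75,8,"pics/c2.png","pics/top0.png")
crop("top",250,130,180,150,4,"pics/c3.png","pics/top0.png")
for a,b in(((328,243),(391,243)),((330,338),(424,338))):
    print(at("top",*a,34),at("top",*b,34))
E
```

```text
[ 445.89027255 -204.2960223    34.        ] [ 441.82521828 -388.19181996   34.        ]
[ 176.04077539 -199.43954869   34.        ] [ 170.81963557 -465.47444612   34.        ]
```

View pics/c1.png

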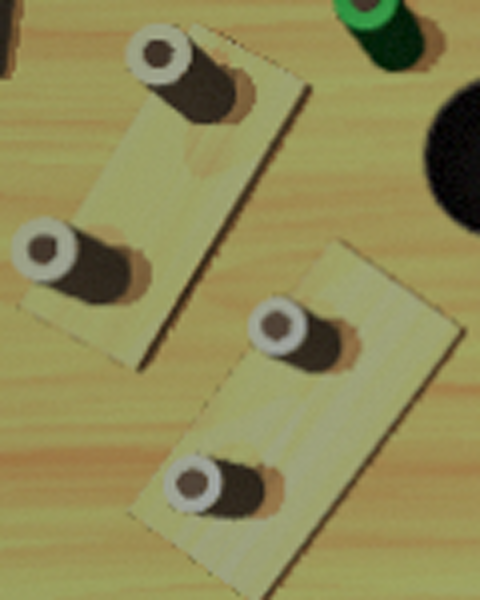

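View pics/c2.png

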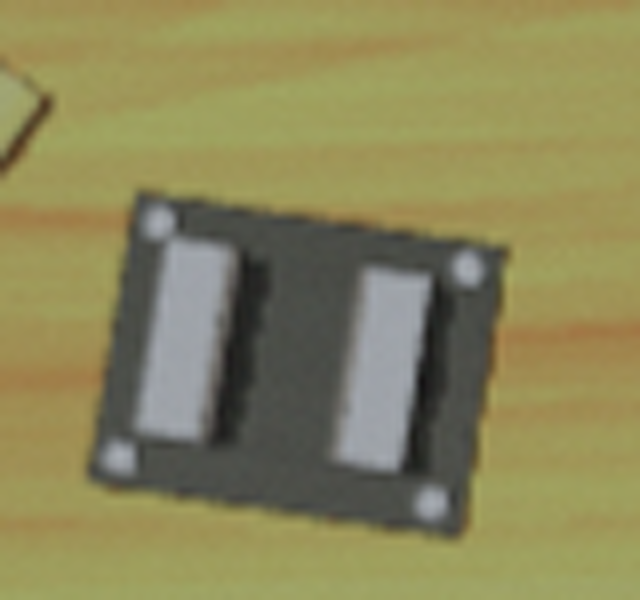

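View pics/c3.png

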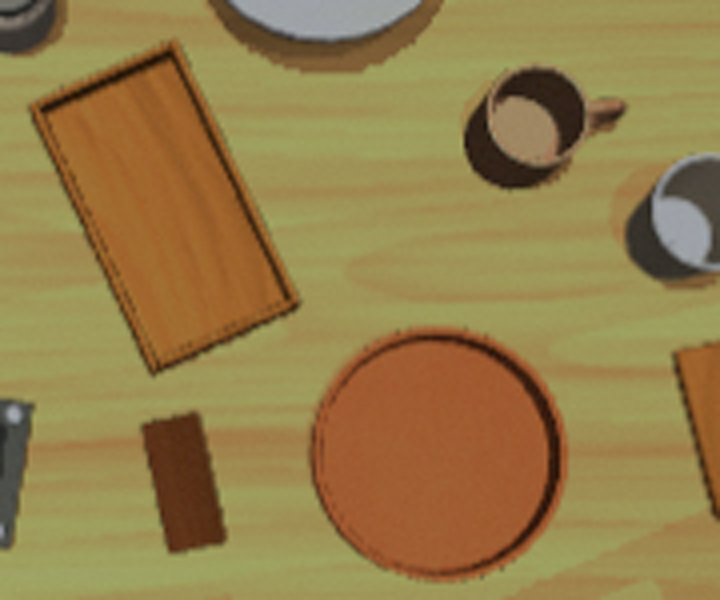

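```bash
python3 - <<'E'
from h import *
def up(c,k,x0,y0): return ((c[0]+.5)/k-.5+x0,(c[1]+.5)/k-.5+y0)
def T(c,k,o,z): return at("top",*up(c,k,*o),z)
np.set_printoptions(precision=1,suppress=True)
for c in((278,326),(192.5,486),(160,54),(45,251)): print("prop",T(c,4,(85,130),128))
J=[[(172,237),(240,246),(207,441),(136,431)],[(363,267),(433,272),(402,471),(332,462)]]
for j in J:
    w=np.array([T(c,8,(195,200),60) for c in j]);print(w[:,:2].tolist(),w.mean(0))
b=np.array([T(c,8,(195,200),10) for c in((138,190),(510,247),(463,537),(92,480))]);print("base",b[:,:2],b.mean(0))
d=b[0]-b[3];print(np.degrees(np.arctan2(d[1],d[0])));d=b[1]-b[2];print(np.degrees(np.arctan2(d[1],d[0])));d=b[0]-b[1];print(np.degrees(np.arctan2(d[1],d[0]))-90, np.linalg.norm(d))
t=np.array([T(c,4,(250,130),34) for c in((33,105),(175,42),(298,303),(155,374))]);print("tray",t[:,:2],t.mean(0))
s=np.array([T(c,4,(250,130),34) for c in((311,452),(568,452),(440,327),(440,581))]);print("sauc",s[:,:2],s[:2].mean(0),s[2:].mean(0))
bd=np.array([T(c,4,(85,130),18) for c in((338,238),(465,330),(265,600),(128,513))]);print("board",bd[:,:2])
crop("side",225,215,120,130,5,"pics/s1.png","pics/side0.png")
E
```

```text
prop [537.4 278.5 128. ]
prop [429.9 334.1 128. ]
prop [729.6 361.  128. ]
prop [592.6 436.1 128. ]
[[491.2038241963661, 119.09907136377484], [487.3921271765388, 94.7744130913425], [417.82462463374395, 107.05069543522265], [421.9958167759138, 132.26118768468885]] [454.6 113.3  60. ]
[[478.7977985694233, 50.777440499881536], [476.41466014092515, 25.701387364200187], [405.4877295336447, 37.78809465621954], [409.2839815670262, 62.6605331862242]] [442.5  44.2  60. ]
base [[514.4 138. ]
 [489.9  -0.4]
 [382.7  18.9]
 [407.  155.3]] [448.5  77.9  10. ]
-9.183221562418204
-10.17372769510803
-10.073848272252704 140.4946680353524
tray [[ 711.7   -3.9]
 [ 757.9 -111.5]
 [ 557.4 -197. ]
 [ 507.   -89.9]] [ 633.5 -100.6   34. ]
sauc [[ 447.  -202.5]
 [ 442.9 -390.1]
 [ 537.2 -301.1]
 [ 351.5 -292.3]] [ 445.  -296.3   34. ] [ 444.3 -296.7   34. ]
board [[619.3 263.4]
 [547.8 169.1]
 [352.7 313.9]
 [418.3 413.7]]
```

View pics/s1.png

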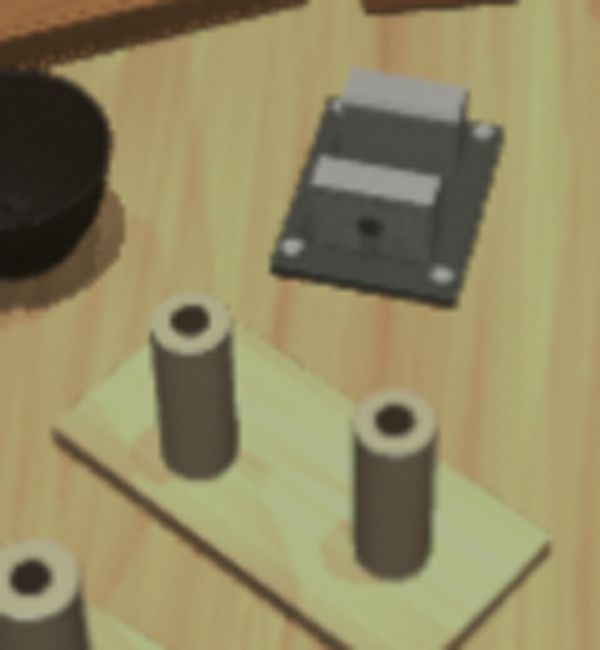

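```bash
python3 - <<'E'
from h import *
def up(c,k,x0,y0): return ((c[0]+.5)/k-.5+x0,(c[1]+.5)/k-.5+y0)
np.set_printoptions(precision=1,suppress=True)
S=lambda c,z:at("side",*up(c,5,225,215),z)
print(S((190,321),128),S((395,422),128))
J=[[(347,70),(468,91),(462,122),(340,101)],[(318,157),(441,176),(435,205),(312,184)]]
for j in J:
    w=np.array([S(c,60) for c in j]);print(w[:,:2].tolist(),w.mean(0))
w=np.array([S(c,10) for c in((330,94),(503,125),(456,298),(272,266))]);print("base",w[:,:2].tolist(),w.mean(0))
print(env.state()['ee_pos'],env.state()['time_s'])
E
```

```text
[538.2 280.7 128. ] [431.9 336.2 128. ]
[[477.57960139011556, 30.076249860981534], [405.8914338095321, 42.46895146354245], [408.39393836567774, 67.72029656464508], [479.804815950279, 55.73301002274002]] [442.9  49.   60. ]
[[488.99511800826286, 100.91886970487019], [418.5421683965813, 110.70061391413572], [420.8750083825954, 132.87172891710122], [490.6984048535254, 121.84868026425102]] [454.8 116.6  60. ]
base [[490.17472114598746, 1.719931981053378], [384.089535764503, 20.609971845616656], [406.7049440420866, 157.70274057795416], [512.6797449933983, 141.3322385698334]] [448.4  80.3  10. ]
[ 249.8 -517.4  213.2] 0.1
```

The two cameras agree to about 2 mm. Averaged positions:

| Item | x, y (mm) |
|---|---|
| Near prop A | (538, 280) |
| Near prop B | (431, 335) |
| Gauge, yaw about −9.8° | (448.5, 79.5) |
| Saucer, about 188 mm across, so the one meant | (445, −296) |
| Tray | (633, −100) |

Things that could be taken for the target:
- Far-board props (128,148) and (100,195): not my job.
- Green pillar (179,134) and orange pillar (205,115): look-alikes.
- Larger saucer (377,338): about 266 mm across, so not it.

The crop confirms A and B on the nearer board. I'll grip across the slot so the fingers centre the prop in y, and start by moving to A.

drive_tool(
  motion=[
    [[0.0096,0.0266,0],[0,0,0.084]],
    [[0.0096,0.0266,0],[0,0,0.084]],
    [[0.0096,0.0266,0],[0,0,0.084]],
    [[0.0096,0.0266,0],[0,0,0.084]],
    [[0.0096,0.0266,0],[0,0,0.084]],
    [[0.0096,0.0266,0],[0,0,0.084]],
    [[0.0096,0.0266,0],[0,0,0.084]],
    [[0.0096,0.0266,0],[0,0,0.084]],
    [[0.0096,0.0266,0],[0,0,0.084]],
    [[0.0096,0.0266,0],[0,0,0.084]],
  ],
  claw=1,
  force=25,
)

```text
time_s: 0.93
ee_pos: [346.0, -250.3, 213.7]
ee_rot: [-180.0, 0.0, -15.9]
force: [1.3, -0.3, 1.2]
gripper_width: 91.3
```

drive_tool(
  motion=[
    [[0.0096,0.0266,0],[0,0,0.084]],
    [[0.0096,0.0266,0],[0,0,0.084]],
    [[0.0096,0.0266,0],[0,0,0.084]],
    [[0.0096,0.0266,0],[0,0,0.084]],
    [[0.0096,0.0266,0],[0,0,0.084]],
    [[0.0096,0.0266,0],[0,0,0.084]],
    [[0.0096,0.0266,0],[0,0,0.084]],
    [[0.0096,0.0266,0],[0,0,0.084]],
    [[0.0096,0.0266,0],[0,0,0.084]],
    [[0.0096,0.0266,0],[0,0,0.084]],
  ],
)

```text
time_s: 1.77
ee_pos: [442.0, 15.6, 213.7]
ee_rot: [-180.0, 0.0, 32.3]
force: [0.3, 0.0, 0.3]
gripper_width: 91.2
```

drive_tool(
  motion=[
    [[0.0096,0.0266,0],[0,0,0.084]],
    [[0.0096,0.0266,0],[0,0,0.084]],
    [[0.0096,0.0266,0],[0,0,0.084]],
    [[0.0096,0.0266,0],[0,0,0.084]],
    [[0.0096,0.0266,0],[0,0,0.084]],
    [[0.0096,0.0266,0],[0,0,0.084]],
    [[0.0096,0.0266,0],[0,0,0.084]],
    [[0.0096,0.0266,0],[0,0,0.084]],
    [[0.0096,0.0266,0],[0,0,0.084]],
    [[0.0096,0.0266,0],[0,0,0.084]],
  ],
)

```text
time_s: 2.6
ee_pos: [538.0, 281.5, 213.4]
ee_rot: [-180.0, 0.0, 80.4]
force: [0.5, -0.0, 0.3]
gripper_width: 91.7
```

drive_tool(
  motion=[
    [[0,-0.001,-0.016],[0,0,0]],
    [[0,0,-0.016],[0,0,0]],
    [[0,0,-0.016],[0,0,0]],
    [[0,0,-0.016],[0,0,0]],
    [[0,0,-0.016],[0,0,0]],
    [[0,0,-0.016],[0,0,0]],
    [[0,0,-0.014],[0,0,0]],
    [[0,0,-0.012],[0,0,0]],
    [[0,0,-0.008],[0,0,0]],
    [[0,0,0],[0,0,0]],
  ],
)

```text
time_s: 3.43
ee_pos: [536.7, 278.5, 81.8]
ee_rot: [-179.8, 0.1, 80.2]
force: [0.0, -0.3, 0.1]
gripper_width: 91.6
```

drive_tool(
  motion=[
    [[0,0,0],[0,0,0]],
    [[0,0,0],[0,0,0]],
    [[0,0,0],[0,0,0]],
    [[0,0,0],[0,0,0]],
    [[0,0,0],[0,0,0]],
    [[0,0,0],[0,0,0]],
    [[0,0,0],[0,0,0]],
    [[0,0,0],[0,0,0]],
    [[0,0,0],[0,0,0]],
    [[0,0,0],[0,0,0]],
  ],
  claw=0,
  force=25,
)

```text
time_s: 4.27
ee_pos: [538.1, 279.3, 84.1]
ee_rot: [180.0, -0.0, 80.2]
force: [0.3, -0.6, 0.8]
gripper_width: 40.9
```

It reads 40.9 mm, so prop A looks like a good one. I'll lift it and carry it to the gauge.

drive_tool(
  motion=[
    [[0,0,0.01],[0,0,0]],
    [[0,0,0.02],[0,0,0]],
    [[0,0,0.02],[0,0,0]],
    [[0,0,0.02],[0,0,0]],
    [[-0.0056,-0.0125,0],[0,0,0]],
    [[-0.0056,-0.0125,0],[0,0,0]],
    [[-0.0056,-0.0125,0],[0,0,0]],
    [[-0.0056,-0.0125,0],[0,0,0]],
    [[-0.0056,-0.0125,0],[0,0,0]],
    [[-0.0056,-0.0125,0],[0,0,0]],
  ],
)

```text
time_s: 5.1
ee_pos: [503.6, 202.9, 153.7]
ee_rot: [-180.0, 0.0, 80.1]
force: [-0.2, -0.2, -3.4]
gripper_width: 40.9
```

drive_tool(
  motion=[
    [[-0.0056,-0.0125,0],[0,0,0]],
    [[-0.0056,-0.0125,0],[0,0,0]],
    [[-0.0056,-0.0125,0],[0,0,0]],
    [[-0.0056,-0.0125,0],[0,0,0]],
    [[-0.0056,-0.0125,0],[0,0,0]],
    [[-0.0056,-0.0125,0],[0,0,0]],
    [[-0.0056,-0.0125,0],[0,0,0]],
    [[-0.0056,-0.0125,0],[0,0,0]],
    [[-0.0056,-0.0125,0],[0,0,0]],
    [[-0.0056,-0.0125,0],[0,0,0]],
  ],
)

```text
time_s: 5.93
ee_pos: [447.8, 78.0, 154.0]
ee_rot: [180.0, -0.0, 80.2]
force: [-0.8, -0.8, -3.9]
gripper_width: 40.5
```

drive_tool(
  motion=[
    [[0,0,0],[0,0,0]],
    [[0,0,0],[0,0,0]],
    [[0,0,0],[0,0,0]],
    [[0,0,0],[0,0,0]],
    [[0,0,-0.003],[0,0,0]],
    [[0,0,-0.003],[0,0,0]],
    [[0,0,-0.003],[0,0,0]],
    [[0,0,-0.003],[0,0,0]],
    [[0,0,0],[0,0,0]],
    [[0,0,0],[0,0,0]],
  ],
)

```text
time_s: 6.77
ee_pos: [448.2, 79.2, 141.6]
ee_rot: [-180.0, 0.0, 80.2]
force: [0.6, 0.2, -3.4]
gripper_width: 40.2
```

```bash
python3 - <<'E'
from h import *
s=env.state();print(s['ee_pos'],s['force'],s['gripper_width'])
crop("side",240,190,120,90,6,"pics/s2.png")
crop("top",185,190,100,90,6,"pics/t2.png")
E
```

```text
[448.22400222  79.2174531  141.63161415] [ 0.56589793  0.17372182 -3.44929478] 40.18656845901671
```

View pics/s2.png

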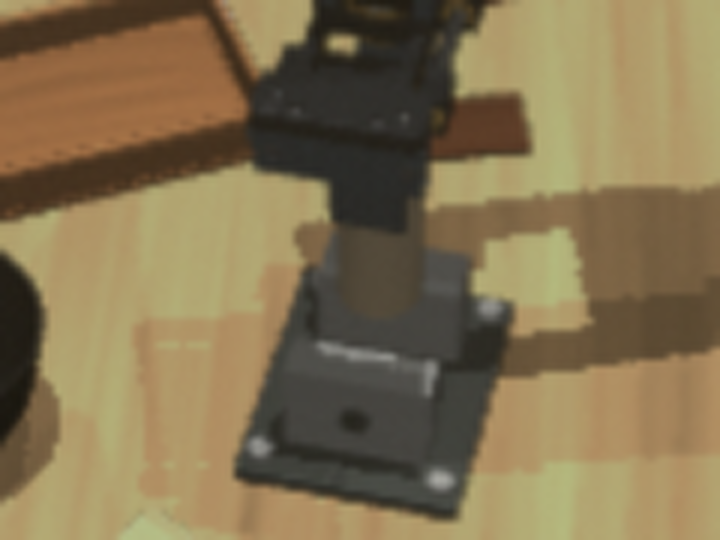

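View pics/t2.png

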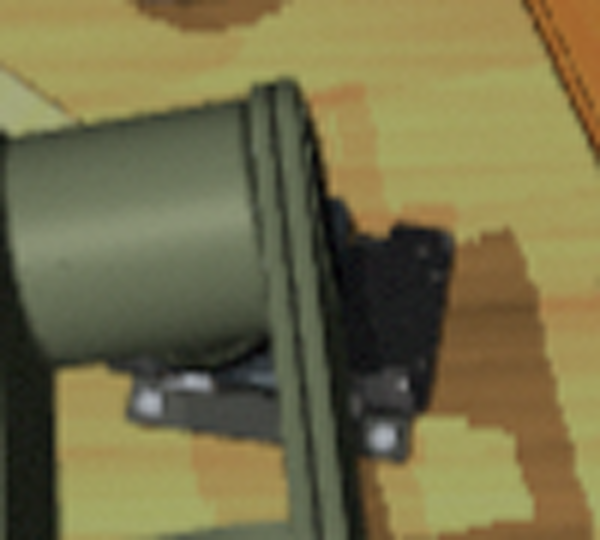

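In the side view the prop is gripped upright over the slot, with its bottom front edge at crop (378,318). The arm hides the top view. I'll check this against the side camera.

```bash
python3 - <<'E'
from h import *
np.set_printoptions(precision=1,suppress=True)
print(at("side",378.5/6-.5+240,318/6-.5+190,75.7))
for dy in (-2,0,2):
  c=np.array([448.2,79.2+dy])
  P=np.array([proj("side",[c[0]+20.5*np.cos(t),c[1]+20.5*np.sin(t),75.7]) for t in np.linspace(0,np.pi,60)])
  q=(P-[240,190]+.5)*6; print(dy,q[:,1].max(),q[q[:,1].argmax()],q[:,0].min(),q[:,0].max())
E
```

```text
[448.3  99.2  75.7]
-2 315.74349215907256 [382.3 315.7] 338.28841465501 424.5210081618552
0 318.83085724877174 [382.1 318.8] 337.99584142285516 424.31359359806527
2 321.92429493797636 [381.8 321.9] 337.702672012688 424.10571830983054
```

drive_tool(
  motion=[
    [[0,0.001,-0.006],[0,0,0]],
    [[0,0,-0.006],[0,0,0]],
    [[0,0,-0.002],[0,0,0]],
    [[0,0,-0.002],[0,0,0]],
    [[0,0,-0.002],[0,0,0]],
    [[0,0,-0.002],[0,0,0]],
    [[0,0,-0.002],[0,0,0]],
    [[0,0,-0.002],[0,0,0]],
    [[0,0,0],[0,0,0]],
    [[0,0,0],[0,0,0]],
  ],
)

```text
time_s: 7.7
ee_pos: [448.4, 80.2, 117.9]
ee_rot: [-180.0, -0.0, 80.2]
force: [-0.0, -0.0, -3.3]
gripper_width: 40.6
```

drive_tool(
  motion=[
    [[0,0,-0.003],[0,0,0]],
    [[0,0,-0.003],[0,0,0]],
    [[0,0,-0.003],[0,0,0]],
    [[0,0,-0.003],[0,0,0]],
    [[0,0,-0.003],[0,0,0]],
    [[0,0,-0.003],[0,0,0]],
    [[0,0,-0.003],[0,0,0]],
    [[0,0,-0.003],[0,0,0]],
    [[0,0,0],[0,0,0]],
    [[0,0,0],[0,0,0]],
  ],
)

```text
time_s: 8.53
ee_pos: [448.3, 80.2, 93.8]
ee_rot: [-180.0, 0.0, 80.2]
force: [0.1, 0.2, -2.0]
gripper_width: 40.4
```

```bash
python3 - <<'E'
from h import *
s=env.state();print(s['ee_pos'],s['force'],s['gripper_width'])
crop("side",240,190,120,90,6,"pics/s3.png")
E
```

```text
[448.28280333  80.16366795  93.78284908] [ 0.08753144  0.19268229 -1.99747615] 40.370877345622716
```

View pics/s3.png

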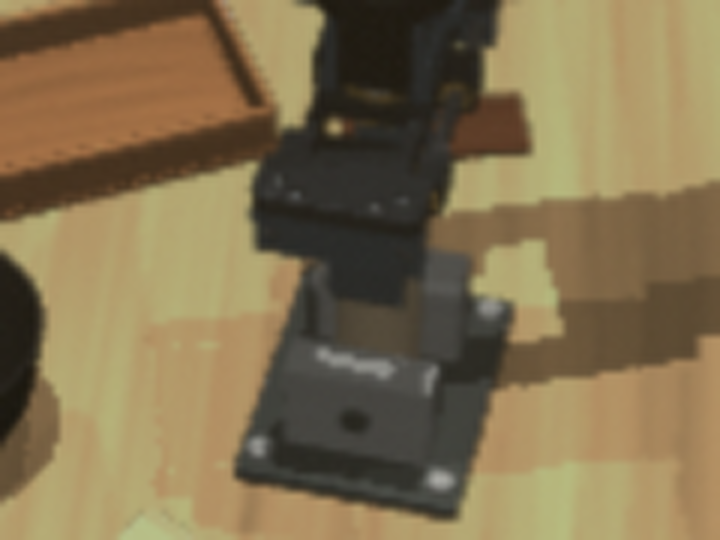

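Prop A went down freely to 32 mm below the jaw tops, so it is good. It goes in the wooden tray.

drive_tool(
  motion=[
    [[0,0,0.01],[0,0,0]],
    [[0,0,0.016],[0,0,0]],
    [[0,0,0.017],[0,0,0]],
    [[0,0,0.017],[0,0,0]],
    [[0.0126,-0.009,0],[0,0,0]],
    [[0.0126,-0.009,0],[0,0,0]],
    [[0.0126,-0.009,0],[0,0,0]],
    [[0.0126,-0.009,0],[0,0,0]],
    [[0.0126,-0.009,0],[0,0,0]],
    [[0.0126,-0.009,0],[0,0,0]],
  ],
)

```text
time_s: 9.42
ee_pos: [525.1, 24.7, 152.7]
ee_rot: [-179.9, 0.0, 80.1]
force: [0.1, 0.2, -3.6]
gripper_width: 40.6
```

drive_tool(
  motion=[
    [[0.0126,-0.009,0],[0,0,0]],
    [[0.0126,-0.009,0],[0,0,0]],
    [[0.0126,-0.009,0],[0,0,0]],
    [[0.0126,-0.009,0],[0,0,0]],
    [[0.0126,-0.009,0],[0,0,0]],
    [[0.0126,-0.009,0],[0,0,0]],
    [[0.0126,-0.009,0],[0,0,0]],
    [[0.0126,-0.009,0],[0,0,0]],
    [[0.0126,-0.009,0],[0,0,0]],
    [[0.0126,-0.009,0],[0,0,0]],
  ],
)

```text
time_s: 10.25
ee_pos: [650.9, -65.7, 151.9]
ee_rot: [-179.8, 0.0, 80.1]
force: [1.1, 0.4, -2.5]
gripper_width: 40.5
```

drive_tool(
  motion=[
    [[0.0126,-0.009,0],[0,0,0]],
    [[0.0126,-0.009,0],[0,0,0]],
    [[0,0,0],[0,0,0]],
    [[0,0,-0.01],[0,0,0]],
    [[0,0,-0.013],[0,0,0]],
    [[0,0,-0.013],[0,0,0]],
    [[0,0,-0.013],[0,0,0]],
    [[0,0,-0.01],[0,0,0]],
    [[0,0,0],[0,0,0]],
    [[0,0,0],[0,0,0]],
  ],
)

```text
time_s: 11.08
ee_pos: [674.3, -81.6, 93.8]
ee_rot: [-179.9, -0.0, 80.2]
force: [-0.3, -0.9, -2.5]
gripper_width: 40.7
```

```bash
python3 - <<'E'
from h import *
s=env.state();print(s['ee_pos'],s['force'],s['gripper_width'])
crop("side",190,130,130,110,6,"pics/s4.png")
E
```

```text
[674.34410129 -81.62462447  93.78441232] [-0.29107201 -0.88493547 -2.49813556] 40.682479186052504
```

View pics/s4.png

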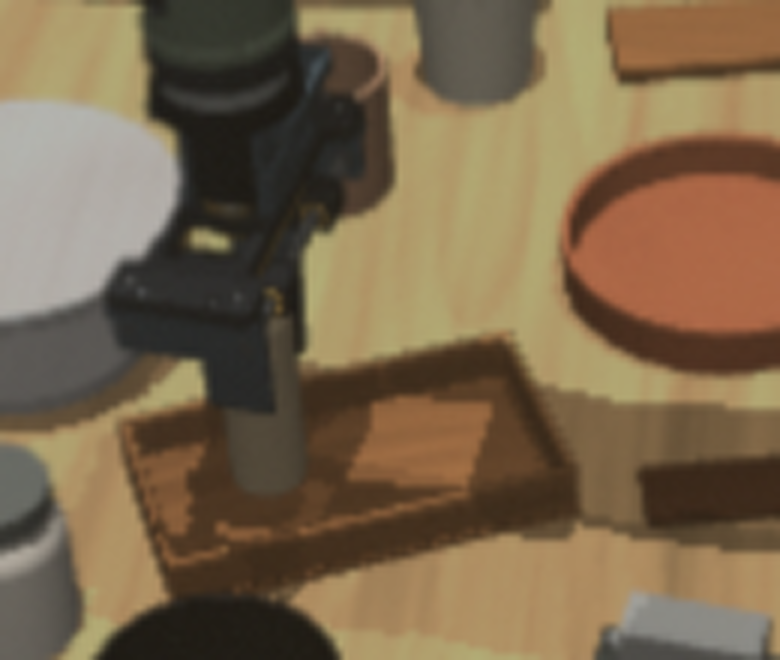

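The prop is well inside the tray, with its foot at crop (268,490). I'll lower it to the floor.

drive_tool(
  motion=[
    [[0,0,-0.004],[0,0,0]],
    [[0,0,-0.004],[0,0,0]],
    [[0,0,-0.004],[0,0,0]],
    [[0,0,-0.003],[0,0,0]],
    [[0,0,-0.003],[0,0,0]],
    [[0,0,-0.002],[0,0,0]],
    [[0,0,-0.001],[0,0,0]],
    [[0,0,-0.001],[0,0,0]],
    [[0,0,0],[0,0,0]],
    [[0,0,0],[0,0,0]],
  ],
)

```text
time_s: 11.97
ee_pos: [675.3, -81.8, 73.1]
ee_rot: [180.0, -0.0, 80.2]
force: [-0.3, 0.1, -3.8]
gripper_width: 40.6
```

drive_tool(
  motion=[
    [[0,0,-0.001],[0,0,0]],
    [[0,0,0],[0,0,0]],
    [[0,0,-0.0005],[0,0,0]],
    [[0,0,0],[0,0,0]],
    [[0,0,0],[0,0,0]],
    [[0,0,0],[0,0,0]],
    [[0,0,0],[0,0,0]],
    [[0,0,0],[0,0,0]],
    [[0,0,0],[0,0,0]],
    [[0,0,0],[0,0,0]],
  ],
)

```text
time_s: 12.8
ee_pos: [675.5, -81.9, 72.1]
ee_rot: [179.9, -0.0, 80.2]
force: [-0.6, -0.2, 5.1]
gripper_width: 40.8
```

Contact is made (+5 N). I'll release, wait, then rise straight up.

drive_tool(
  motion=[
    [[0,0,0],[0,0,0]],
    [[0,0,0],[0,0,0]],
    [[0,0,0],[0,0,0]],
    [[0,0,0],[0,0,0]],
    [[0,0,0],[0,0,0]],
    [[0,0,0],[0,0,0]],
    [[0,0,0],[0,0,0]],
    [[0,0,0],[0,0,0]],
    [[0,0,0.004],[0,0,0]],
    [[0,0,0.01],[0,0,0]],
  ],
  claw=1,
)

```text
time_s: 13.63
ee_pos: [674.2, -81.7, 84.5]
ee_rot: [-179.8, 0.0, 80.2]
force: [0.2, -0.5, -0.2]
gripper_width: 91.0
```

drive_tool(
  motion=[
    [[0,0,0.02],[0,0,0]],
    [[0,0,0.02],[0,0,0]],
    [[0,0,0.02],[0,0,0]],
    [[0,0,0.02],[0,0,0]],
    [[0,0,0.02],[0,0,0]],
    [[0,0,0.02],[0,0,0]],
    [[0,0,0.02],[0,0,0]],
    [[0,0,0],[0,0,0]],
    [[0,0,0],[0,0,0]],
    [[0,0,0],[0,0,0]],
  ],
)

```text
time_s: 14.47
ee_pos: [674.7, -81.8, 225.0]
ee_rot: [-179.9, -0.0, 80.2]
force: [-0.6, 0.4, -0.8]
gripper_width: 91.0
```

```bash
python3 - <<'E'
from h import *
s=env.state();print(s['ee_pos'],s['force'],s['gripper_width'])
crop("side",190,130,130,110,6,"pics/s5.png")
E
```

```text
[674.68809107 -81.7529706  224.98048428] [-0.56706127  0.43502932 -0.7890505 ] 90.99714894305905
```

View pics/s5.png

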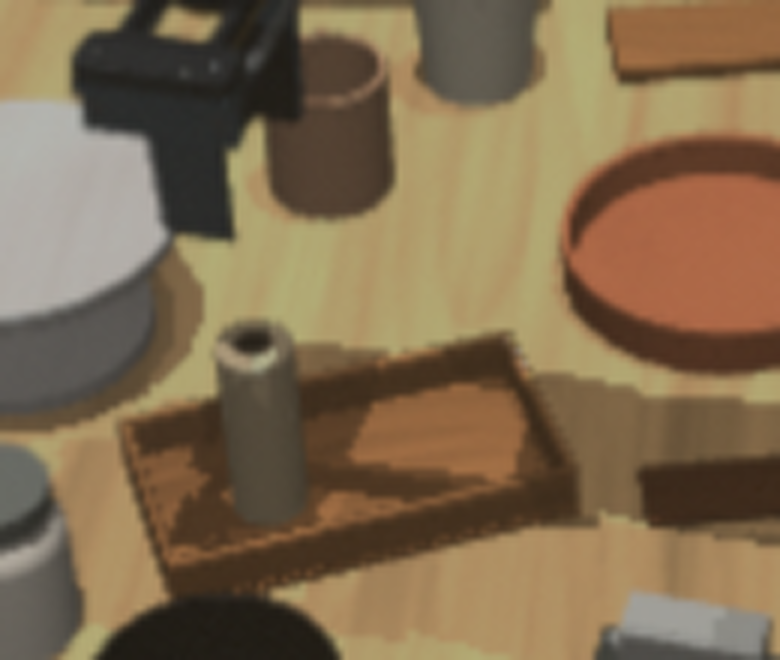

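Prop A stands upright in the tray, with its top at crop (253,345). Next is prop B.

drive_tool(
  motion=[
    [[-0.0122,0.0208,0],[0,0,0]],
    [[-0.0122,0.0208,0],[0,0,0]],
    [[-0.0122,0.0208,0],[0,0,0]],
    [[-0.0122,0.0208,0],[0,0,0]],
    [[-0.0122,0.0208,0],[0,0,0]],
    [[-0.0122,0.0208,0],[0,0,0]],
    [[-0.0122,0.0208,0],[0,0,0]],
    [[-0.0122,0.0208,0],[0,0,0]],
    [[-0.0122,0.0208,0],[0,0,0]],
    [[-0.0122,0.0208,0],[0,0,0]],
  ],
)

```text
time_s: 15.35
ee_pos: [551.7, 127.0, 224.0]
ee_rot: [-179.8, 0.1, 80.2]
force: [0.1, 0.2, -0.3]
gripper_width: 91.4
```

drive_tool(
  motion=[
    [[-0.0122,0.0208,0],[0,0,0]],
    [[-0.0122,0.0208,0],[0,0,0]],
    [[-0.0122,0.0208,0],[0,0,0]],
    [[-0.0122,0.0208,0],[0,0,0]],
    [[-0.0122,0.0208,0],[0,0,0]],
    [[-0.0122,0.0208,0],[0,0,0]],
    [[-0.0122,0.0208,0],[0,0,0]],
    [[-0.0122,0.0208,0],[0,0,0]],
    [[-0.0122,0.0208,0],[0,0,0]],
    [[-0.0122,0.0208,0],[0,0,0]],
  ],
)

```text
time_s: 16.18
ee_pos: [429.9, 334.7, 224.1]
ee_rot: [-179.9, 0.1, 80.2]
force: [0.0, -0.1, -0.2]
gripper_width: 91.2
```

drive_tool(
  motion=[
    [[0,0.001,-0.006],[0,0,0]],
    [[0,0,-0.018],[0,0,0]],
    [[0,0,-0.018],[0,0,0]],
    [[0,0,-0.018],[0,0,0]],
    [[0,0,-0.018],[0,0,0]],
    [[0,0,-0.018],[0,0,0]],
    [[0,0,-0.018],[0,0,0]],
    [[0,0,-0.016],[0,0,0]],
    [[0,0,-0.01],[0,0,0]],
    [[0,0,0],[0,0,0]],
  ],
)

```text
time_s: 17.02
ee_pos: [429.6, 333.4, 82.5]
ee_rot: [-179.8, 0.3, 80.1]
force: [0.2, -0.3, 0.7]
gripper_width: 91.4
```

drive_tool(
  motion=[
    [[0,0,0],[0,0,0]],
    [[0,0,0],[0,0,0]],
    [[0,0,0],[0,0,0]],
    [[0,0,0],[0,0,0]],
    [[0,0,0],[0,0,0]],
    [[0,0,0],[0,0,0]],
    [[0,0,0],[0,0,0]],
    [[0,0,0],[0,0,0]],
    [[0,0,0],[0,0,0]],
    [[0,0,0],[0,0,0]],
  ],
  claw=0,
  force=25,
)

```text
time_s: 17.85
ee_pos: [431.2, 335.2, 85.6]
ee_rot: [180.0, -0.0, 80.2]
force: [-0.0, -0.4, 0.7]
gripper_width: 40.7
```

B also reads 40.7 mm. I'll take it to the gauge.

drive_tool(
  motion=[
    [[0,0,0.01],[0,0,0]],
    [[0,0,0.02],[0,0,0]],
    [[0,0,0.02],[0,0,0]],
    [[0,0,0.02],[0,0,0]],
    [[0.0011,-0.016,0],[0,0,0]],
    [[0.0011,-0.016,0],[0,0,0]],
    [[0.0011,-0.016,0],[0,0,0]],
    [[0.0011,-0.016,0],[0,0,0]],
    [[0.0011,-0.016,0],[0,0,0]],
    [[0.0011,-0.016,0],[0,0,0]],
  ],
)

```text
time_s: 18.68
ee_pos: [437.5, 238.3, 155.7]
ee_rot: [-180.0, 0.0, 80.2]
force: [0.5, -0.3, -2.8]
gripper_width: 40.5
```

drive_tool(
  motion=[
    [[0.0011,-0.016,0],[0,0,0]],
    [[0.0011,-0.016,0],[0,0,0]],
    [[0.0011,-0.016,0],[0,0,0]],
    [[0.0011,-0.016,0],[0,0,0]],
    [[0.0011,-0.016,0],[0,0,0]],
    [[0.0011,-0.016,0],[0,0,0]],
    [[0.0011,-0.016,0],[0,0,0]],
    [[0.0011,-0.016,0],[0,0,0]],
    [[0.0011,-0.016,0],[0,0,0]],
    [[0.0011,-0.015,0],[0,0,0]],
  ],
)

```text
time_s: 19.52
ee_pos: [448.5, 79.3, 155.8]
ee_rot: [-180.0, 0.0, 80.2]
force: [0.2, -0.1, -2.6]
gripper_width: 40.6
```

drive_tool(
  motion=[
    [[0,0,0],[0,0,0]],
    [[0,0,0],[0,0,0]],
    [[0,0,-0.003],[0,0,0]],
    [[0,0,-0.003],[0,0,0]],
    [[0,0,-0.003],[0,0,0]],
    [[0,0,-0.003],[0,0,0]],
    [[0,0,0],[0,0,0]],
    [[0,0,0],[0,0,0]],
    [[0,0,0],[0,0,0]],
    [[0,0,0],[0,0,0]],
  ],
)

```text
time_s: 20.35
ee_pos: [448.9, 80.3, 143.6]
ee_rot: [180.0, -0.0, 80.2]
force: [-0.6, -0.6, -1.5]
gripper_width: 40.8
```

drive_tool(
  motion=[
    [[0,0,-0.006],[0,0,0]],
    [[0,0,-0.006],[0,0,0]],
    [[0,0,-0.002],[0,0,0]],
    [[0,0,-0.002],[0,0,0]],
    [[0,0,-0.002],[0,0,0]],
    [[0,0,-0.002],[0,0,0]],
    [[0,0,-0.002],[0,0,0]],
    [[0,0,-0.002],[0,0,0]],
    [[0,0,0],[0,0,0]],
    [[0,0,0],[0,0,0]],
  ],
)

```text
time_s: 21.18
ee_pos: [448.8, 80.1, 119.4]
ee_rot: [-180.0, 0.0, 80.2]
force: [0.1, -0.6, -2.8]
gripper_width: 40.3
```

drive_tool(
  motion=[
    [[0,0,-0.003],[0,0,0]],
    [[0,0,-0.003],[0,0,0]],
    [[0,0,-0.003],[0,0,0]],
    [[0,0,-0.003],[0,0,0]],
    [[0,0,-0.003],[0,0,0]],
    [[0,0,-0.003],[0,0,0]],
    [[0,0,-0.003],[0,0,0]],
    [[0,0,-0.003],[0,0,0]],
    [[0,0,0],[0,0,0]],
    [[0,0,0],[0,0,0]],
  ],
)

```text
time_s: 22.02
ee_pos: [448.7, 80.2, 95.3]
ee_rot: [-180.0, 0.0, 80.2]
force: [1.2, 1.1, -2.9]
gripper_width: 40.4
```

```bash
python3 - <<'E'
from h import *
s=env.state();print(s['ee_pos'],s['force'],s['gripper_width'])
crop("side",240,190,120,90,6,"pics/s6.png")
E
```

```text
[448.68787946  80.17317357  95.27009809] [ 1.16495283  1.08793396 -2.8784774 ] 40.3605840120666
```

View pics/s6.png

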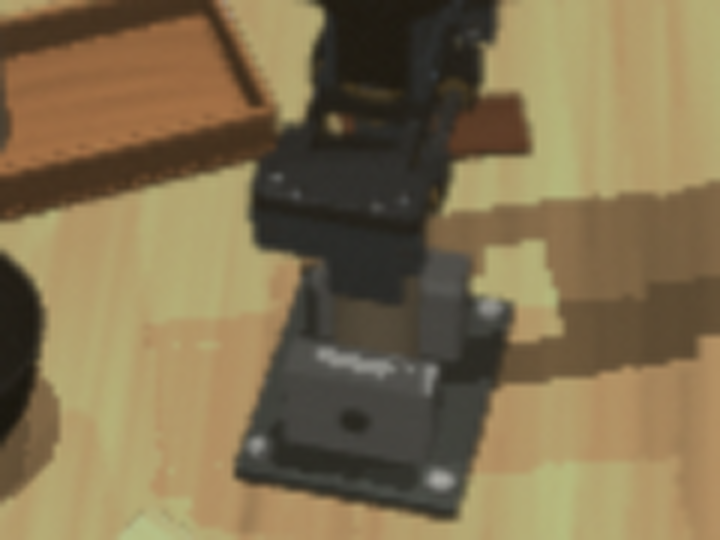

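B also goes down 32 mm below the jaw tops without resistance, so it is good. It goes in the near half of the tray.

drive_tool(
  motion=[
    [[0,0,0.01],[0,0,0]],
    [[0,0,0.016],[0,0,0]],
    [[0,0,0.017],[0,0,0]],
    [[0,0,0.017],[0,0,0]],
    [[0.008,-0.011,0],[0,0,0]],
    [[0.008,-0.011,0],[0,0,0]],
    [[0.008,-0.011,0],[0,0,0]],
    [[0.008,-0.011,0],[0,0,0]],
    [[0.008,-0.011,0],[0,0,0]],
    [[0.008,-0.011,0],[0,0,0]],
  ],
)

```text
time_s: 22.9
ee_pos: [497.4, 13.1, 155.2]
ee_rot: [-180.0, 0.0, 80.1]
force: [0.3, 0.2, -1.9]
gripper_width: 40.5
```

drive_tool(
  motion=[
    [[0.008,-0.011,0],[0,0,0]],
    [[0.008,-0.011,0],[0,0,0]],
    [[0.008,-0.011,0],[0,0,0]],
    [[0.008,-0.011,0],[0,0,0]],
    [[0.008,-0.011,0],[0,0,0]],
    [[0.008,-0.011,0],[0,0,0]],
    [[0.008,-0.011,0],[0,0,0]],
    [[0.008,-0.011,0],[0,0,0]],
    [[0.008,-0.011,0],[0,0,0]],
    [[0.008,-0.011,0],[0,0,0]],
  ],
)

```text
time_s: 23.73
ee_pos: [577.6, -96.9, 155.4]
ee_rot: [-180.0, -0.0, 80.2]
force: [0.1, 0.2, -1.6]
gripper_width: 40.3
```

drive_tool(
  motion=[
    [[0.008,-0.011,0],[0,0,0]],
    [[0.008,-0.011,0],[0,0,0]],
    [[0,0,0],[0,0,0]],
    [[0,0,-0.01],[0,0,0]],
    [[0,0,-0.013],[0,0,0]],
    [[0,0,-0.013],[0,0,0]],
    [[0,0,-0.013],[0,0,0]],
    [[0,0,-0.01],[0,0,0]],
    [[0,0,0],[0,0,0]],
    [[0,0,0],[0,0,0]],
  ],
)

```text
time_s: 24.57
ee_pos: [592.2, -117.3, 95.8]
ee_rot: [-179.9, -0.0, 80.2]
force: [0.8, 0.3, -2.8]
gripper_width: 40.5
```

```bash
python3 - <<'E'
from h import *
s=env.state();print(s['ee_pos'],s['force'],s['gripper_width'])
crop("side",190,130,130,110,6,"pics/s7.png")
E
```

```text
[ 592.19974526 -117.32467884   95.8111794 ] [ 0.814999    0.33541153 -2.78039562] 40.53217484718716
```

View pics/s7.png

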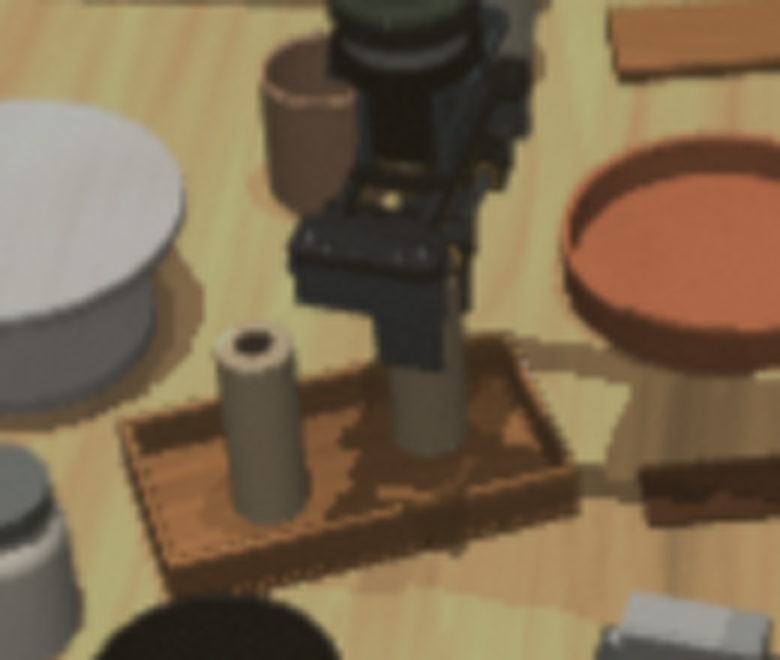

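B's foot is inside the tray, at crop (428,455), and A still stands. Contact should come at TCP z of about 73, so I'll lower it.

drive_tool(
  motion=[
    [[0,0,-0.004],[0,0,0]],
    [[0,0,-0.004],[0,0,0]],
    [[0,0,-0.004],[0,0,0]],
    [[0,0,-0.003],[0,0,0]],
    [[0,0,-0.003],[0,0,0]],
    [[0,0,-0.002],[0,0,0]],
    [[0,0,-0.001],[0,0,0]],
    [[0,0,-0.001],[0,0,0]],
    [[0,0,0],[0,0,0]],
    [[0,0,0],[0,0,0]],
  ],
)

```text
time_s: 25.45
ee_pos: [592.9, -117.8, 74.5]
ee_rot: [180.0, -0.0, 80.2]
force: [0.8, -0.6, -2.7]
gripper_width: 40.4
```

drive_tool(
  motion=[
    [[0,0,-0.001],[0,0,0]],
    [[0,0,0],[0,0,0]],
    [[0,0,-0.0005],[0,0,0]],
    [[0,0,0],[0,0,0]],
    [[0,0,0],[0,0,0]],
    [[0,0,0],[0,0,0]],
    [[0,0,0],[0,0,0]],
    [[0,0,0],[0,0,0]],
    [[0,0,0],[0,0,0]],
    [[0,0,0],[0,0,0]],
  ],
)

```text
time_s: 26.28
ee_pos: [593.2, -117.9, 73.6]
ee_rot: [179.9, -0.0, 80.2]
force: [-1.1, -0.6, 5.1]
gripper_width: 40.4
```

drive_tool(
  motion=[
    [[0,0,0],[0,0,0]],
    [[0,0,0],[0,0,0]],
    [[0,0,0],[0,0,0]],
    [[0,0,0],[0,0,0]],
    [[0,0,0],[0,0,0]],
    [[0,0,0],[0,0,0]],
    [[0,0,0],[0,0,0]],
    [[0,0,0],[0,0,0]],
    [[0,0,0.004],[0,0,0]],
    [[0,0,0.01],[0,0,0]],
  ],
  claw=1,
)

```text
time_s: 27.12
ee_pos: [591.8, -117.6, 86.2]
ee_rot: [-179.8, -0.0, 80.2]
force: [-1.3, -0.6, -0.1]
gripper_width: 91.3
```

drive_tool(
  motion=[
    [[0,0,0.02],[0,0,0]],
    [[0,0,0.02],[0,0,0]],
    [[0,0,0.02],[0,0,0]],
    [[0,0,0.02],[0,0,0]],
    [[0,0,0.02],[0,0,0]],
    [[0,0,0.02],[0,0,0]],
    [[0,0,0.02],[0,0,0]],
    [[0,0,0],[0,0,0]],
    [[0,0,0],[0,0,0]],
    [[0,0,0],[0,0,0]],
  ],
)

```text
time_s: 27.95
ee_pos: [592.3, -117.7, 226.5]
ee_rot: [-179.9, -0.0, 80.2]
force: [0.1, 0.7, -0.5]
gripper_width: 91.3
```

```bash
python3 - <<'E'
from h import *
s=env.state();print(s['ee_pos'],s['force'],s['gripper_width'])
f=env.grab_frame("side"); cv2.imwrite("pics/s8.png",f[:,:,::-1])
crop("side",190,130,130,110,6,"pics/s8c.png","pics/s8.png")
E
```

```text
[ 592.26347875 -117.70066404  226.50527351] [ 0.05902123  0.68474931 -0.50538587] 91.31025929045916
```

View pics/s8c.png

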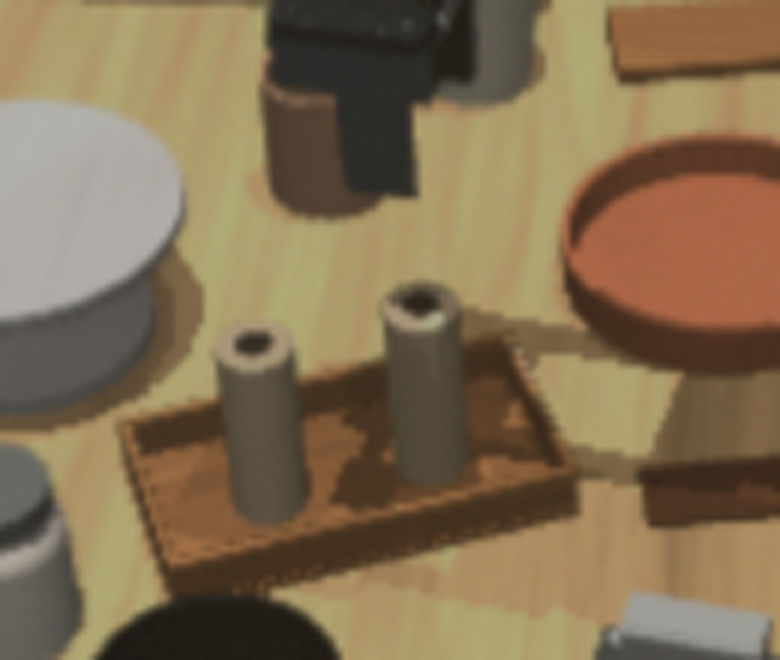

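View pics/s8.png

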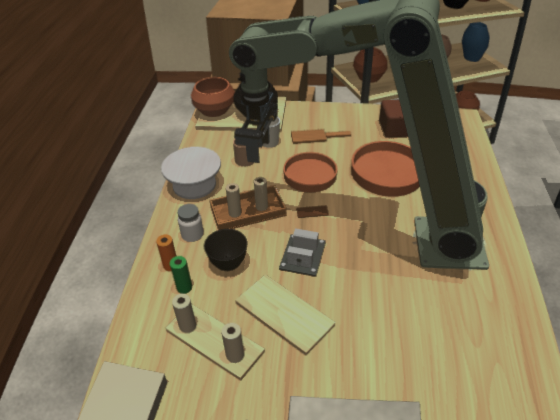

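Both props stand upright in the tray, with tops at about (232,187) and (260,181). The far-board props (184,300) and (232,330) and the bystanders look undisturbed, and the gripper is clear.

```bash
python3 -c "
from workcell import env
print(env.job_done())"
```

```text
the job is handed in; nothing more can be done
None
```

Both props from the nearer board are good. I tried each in the gauge and stood both in the wooden tray, then handed the job in at about 28 s of the 67 s allowed.

- **Gauge tries:** by the arm's readings, each prop slid about 32 mm below the jaw tops with no sign of being stopped. The gripper measured both at about 40.7 mm. Nothing went in the saucer.
- **Last checks:** the side view showed both props upright inside the tray. The far-board props and the bystanders it showed looked undisturbed, but I judged that by eye and did not measure it. The gripper was open and clear, with no force beyond sensor noise.
- **Disagreement:** the two cameras differed by about 2.5 mm in y for the gauge. I relied mainly on the side camera, which agreed with the arm to about 0.5 mm, and the fits went in cleanly. The arm blocked the top view at the gauge.

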